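Cover the food between servings

ROBOT

A 6-joint arm with a two-finger parallel gripper is mounted at the origin on the work surface. World frame = base frame: x ahead of the robot, y to its left, z up, the work surface at z = 0. Lengths are in mm, angles in rad, forces in N, time in s.
With the tool pointing down it reaches from about 300 to 775 mm from the base axis. Payload 14.6 kg.
Tool frame: the origin (TCP) lies on the front face of the gripper's body, between the roots of the fingers; the fingertips stand 97 mm ahead of it and the grasp point (between the pads) lies 78 mm ahead of it; z points along the fingers, y is the direction in which the jaws open and shut (so a half turn about z gives the same grasp; the last joint's range is limited). The gripper opens to 94 mm and grips with 3 to 60 N. Pads are 16 mm wide; open, the fingers measure 119 mm over their backs; the gripper's body (75 mm by 177 mm) begins 78 mm behind the grasp point.
Start: joints at [1.233, 0.3, 1.521, -0, 1.321, -0.067], TCP at [147.124, 529.948, 302.646] pointing down, gripper open.
Joint ranges: [-3.03, 3.03], [-0.79, 2.21], [0.23, 2.52], [-1.04, 4.18], [0, 3.07], [-2.55, 2.55]. Speed limits (rad/s): [2.22, 2.22, 2.57, 3.14, 3.14, 3.14].

INTERFACE

Orientations are given as [roll, pitch, yaw] about the fixed x, y, z axes, in that order (R = Rz(yaw) Ry(pitch) Rx(roll)).
In Python, from cell import manip, eyes, finder gives the robot as it stands.
- The arm moves only by the tool drive_tool, never from a script. Its argument "rows" is a list of rows, each an object with "offset": the shift along the tool's x, y, z in mm, a list of three; "spin": the turn about the tool's z in degrees; "jaw": the finger opening in mm, from 0 to 94. In form: [{"offset": [dx, dy, dz], "spin": spin, "jaw": jaw}, ...]. A call has 1 to 20 rows; each row shifts and turns the commanded pose from where the row before left it, along the tool's axes as they then stand; what a row does not reach is not made up. A row lasts 1/10 s, in which the tool goes at most 50 mm and 8.59 degrees, less where a joint would pass 70% of its speed; a pose out of reach is approached as far as the arm can. A call is refused whole if a number of a shift passes 50 or a number of a turn 8.59, either way. A call with a gripper value outside its range is refused whole. The fingers move at their own pace and stop on an object; "force" is the grip in N (left out, the last holds). Time passes only in rows, so rows that do not move let the fingers close. It gives the time, the measured TCP pose, the force and the opening at its end, in the units of the state.
- manip.read_state(): the state, without advancing time (a new reading comes with each control period).
- eyes.camera(name): name is "side" or "top"; returns a dict with "color" (384x512x3 uint8, blue, green, red), "depth" (384x512 float32, mm along the optical axis (not along the pixel's ray), 0 where there is no reading), "vfov" (degrees; the focal length in pixels is half the picture's height over the tangent of half this angle, whatever the lens; pixels are square), "cx", "cy" (the principal point, pixels), "rvec" (rotation vector, rad) and "tvec" (3), from world to camera coordinates, as OpenCV has them. Camera axes: x right, y down, z forward; pixel columns grow to the right and rows downward; lengths in mm; the calibration is good to about 2 mm. A picture is of the moment at which its call begins.
- manip.sign_off(): hands the job in, once; it reports no verdict.
Trained networks look in the newest picture that a camera, given by its name, has taken for a name from the list of things; names that differ only in an ending like _2 or _b are one class to them, and where a whole thing is asked for, a point or a joint stands for the part that bears it (a point fixed in the world has none). Each returns a list of dicts, best first, with "p" (0 to 1); they miss things now and then, are a little off and sometimes report something else, mostly with a low value. They report only what shows in the picture. A call takes as long as a camera call.
- finder.find_in(camera, target): "uv" ([column, row] in pixels, amid what is visible of it).
The state is a dict: "clock": time; "joints": joint angles; "qd": joint speeds; "effort": joint torques, N m; "eef_pos": TCP position; "eef_rot": TCP orientation; "wrist_force": force on the tool from outside, world axes, zero at the start; "moment": the same for the moment, N m; "finger_gap": finger opening in mm.
Only numpy, scipy, OpenCV 4.12 (cv2) and the standard library are available. Lean on these libraries where they do the work, as an engineer would, in place of code of your own. Each camera call takes 0.05 s, during which the arm holds its last target. There are 200 camera calls.

TASK

The queue has paused, so cover the food, touching it with the fingertips only: first push the food warmer's sliding metal cover fully shut by its black upright bar, then swing the bread box's blue lid gently down until it is fully closed. Do not grip the bar or the lid, do not slam either of them, and leave everything else on the counter where it stands.

Things in the scene. Friction and masses are not known exactly. Their poses are not given: they have to be found in the camera images.
- warmer: Fixed countertop food warmer, a steel open-topped housing 300 mm long (its x), 200 mm wide (its y), 110 mm high, holding brown cutlets; rails along both sides reach 122 mm high and a stop ridge across its far (+x) end reaches 124 mm. Origin: centre of its underside; its +x points from its control-knob end, which more or less faces the robot, to the stop ridge.
- pan_cover (a joint): Opening of the warmer's sliding cover in m: 0 = fully shut against the stop ridge; it grows as the cover stands open towards the warmer's -x (the robot), to 0.17 at most. The cover is a flat metal plate 272 x 172 mm, 4 mm thick, its top 116 mm above the table. It slides with about 3 N of friction plus slight damping and stays where it is left.
- cover_push (a point): Centre of the robot-side (warmer -x) face of the cover's black upright push bar, at 133 mm above the table; it moves with the cover. The bar is 100 mm wide (along the warmer's y), 14 mm thick (along x) and 34 mm tall, from 116 to 150 mm above the table. Pushing this face along the warmer's +x shuts the cover; when shut this point lies 62 mm on the +x side of the warmer's origin. Axes as the warmer's.
- bread_box: Fixed white plastic box of bread, 200 mm (its x) by 270 mm (its y), 100 mm high, open at the top, its blue lid hinged along the far (+x) rim. Origin: centre of its underside; its +x points from the robot side to the hinge side.
- lid_hinge (a point): Middle of the lid's hinge axis, 103 mm above the table, 100 mm on the +x side of the box's origin; the axis runs along this point's y, axes as the box's.
- bread_lid (a joint): Angle of the bread box lid in rad: 0 = closed and level on the box, 1.57 = standing upright, 1.9 at most (leaning back away from the box). The lid is 204 mm from hinge to free edge, 274 mm wide, and its blue outer skin is 8 mm thick, with a pale liner 6 mm thick on the food side. The hinge is stiff: the lid stays at whatever angle it is left and must be pushed all the way down, with at most about 6 N at 160 mm from the hinge.
- lid_push (a point): Point on the lid's blue outer face (the far side while it stands open, the top when closed), midway along the hinge, 160 mm from the hinge axis, 44 mm from the free edge. Its z axis is the outward normal of that face, its -x axis points from the hinge to the free edge. When closed it lies 111 mm above the table.
- jar_mid (a point): Bystander: glass jar with a red cap, 68 mm diameter, 100 mm tall, upright; point at its centre.
- mug_mid (a point): Bystander: white mug, 76 mm diameter, 90 mm tall; point at its centre.
- salt_mid (a point): Bystander: yellow salt pot, 42 mm diameter, 72 mm tall, standing at the robot side of the bread box; point at its centre.
- bowls_mid (a point): Bystander: stack of white bowls, 132 mm diameter, 64 mm tall; point at its centre.
- tub_mid (a point): Bystander: red and white tub with a red lid, 120 mm diameter, 122 mm tall; point at its centre.
- napkins_mid (a point): Bystander: green napkin box, 90 x 90 x 50 mm; point at its centre.

How it is judged (in metres and radians):
On the way, in this order (a step that is already met when the one before it is completed fails the run):
1. the sliding cover is pushed fully shut while the bread box lid is still open (value of joint pan_cover between -0.005 and 0.005 m and value of joint bread_lid above 0.8 rad), for 0.2 s.
2. the bread box lid is down, fully closed (value of joint bread_lid below 0.05 rad), for 0.2 s.
At the end, for the whole second after the job is handed in: The sliding cover is within 5 mm of fully shut, the bread box lid is within 0.05 rad of fully closed and at rest, and every bystander is within 30 mm of where it started (value of joint pan_cover between -0.005 and 0.005 m and value of joint bread_lid below 0.05 rad and velocity of joint bread_lid between -0.05 and 0.05 rad/s and distance of each of jar_mid, mug_mid, salt_mid, bowls_mid, tub_mid, napkins_mid from where it was at the start of the episode below 0.03 m); the robot touches nothing.
It fails at once if the push bar is gripped (fingers pressing on both its faces at once) (contact force between the fingers and bar_near above 1.5 N and contact force between the fingers and bar_far above 1.5 N).
It fails at once if the lid is gripped (fingers pressing on its outer face and its liner at once) (contact force between the fingers and lid_outer above 1.5 N and contact force between the fingers and lid_inner above 1.5 N).
It fails at once if the lid is slammed (closing faster than 3 rad/s) (velocity of joint bread_lid below -3 rad/s).
It fails at once if the cover is slammed (closing faster than 0.6 m/s) (velocity of joint pan_cover below -0.6 m/s).
It fails at once if a bystander is moved, lifted or knocked over (its point shifted by more than 30 mm) (distance of any of jar_mid, mug_mid, salt_mid, bowls_mid, tub_mid, napkins_mid from where it was at the start of the episode above 0.03 m).
It also fails if it takes over 61 s, if anything falls off the work surface, if the arm or the gripper's body presses on something with over 40 N, if the wrist force passes 120 N, or if a joint passes its speed limit or range.

## Working session

There is one attempt and no reset: what is moved stays moved. The work goes in short steps, Python scripts to look and compute and a tool call to move; the robot and the scene stay as the last step left them, time stands still between calls to the robot, and variables do not carry over. Pictures are saved under pics/ and viewed, about 8 in all and at most 12, crops included, and the job is handed in when it is done.

Besides the shell and the picture viewer there is one more tool, called after "Request:" in YAML: its name, and indented under it one key for each argument. drive_tool: Moves the arm, as the interface text tells. Its arguments: {"type":"object","properties":{"rows":{"type":"array","items":{"type":"object","properties":{"offset":{"type":"array","items":{"type":"number"}},"spin":{"type":"number"},"jaw":{"type":"number"}}}},"force":{"type":"number"}},"required":["rows"]}

```bash
mkdir -p pics; cat > h.py <<'E'
import numpy as np, cv2
from cell import manip, eyes, finder
def cam(n):
    c=eyes.camera(n); H,W=c["depth"].shape; f=H/2/np.tan(np.radians(c["vfov"])/2)
    R=cv2.Rodrigues(np.array(c["rvec"],float))[0]; t=np.array(c["tvec"],float).ravel()
    v,u=np.mgrid[:H,:W]; d=c["depth"]
    P=np.stack([(u-c["cx"])/f*d,(v-c["cy"])/f*d,d],-1)
    c["xyz"]=(P-t)@R; c["xyz"][d==0]=np.nan
    return c
E
python3 - <<'E'
from h import *
for n in("top","side"):
    c=cam(n); cv2.imwrite(f"pics/{n}0.png",c["color"]); np.save(f"{n}0.npy",c["xyz"])
    for k in["warmer","pan_cover","cover_push","bread_box","lid_hinge","lid_push","bread_lid","jar_mid","mug_mid","salt_mid","bowls_mid","tub_mid","napkins_mid"]:
        r=finder.find_in(n,k)[:1]
        for q in r:
            u,v=map(int,q["uv"]); print(n,k,u,v,round(q["p"],2),c["xyz"][v,u].round())
print(manip.read_state())
E
```

```text
top warmer 213 217 0.83 [450. 182. 121.]
top cover_push 211 225 0.64 [420. 190. 116.]
top bread_box 323 199 0.67 [ 540. -250.    5.]
top lid_hinge 322 193 0.96 [ 565. -246.    7.]
top lid_push 334 172 0.96 [ 595. -252.  243.]
top bread_lid 336 171 0.68 [ 592. -255.  266.]
top jar_mid 250 163 0.66 [666.  47.  96.]
top mug_mid 129 237 0.92 [381. 536.   6.]
top salt_mid 213 217 0.57 [450. 182. 121.]
top bowls_mid 411 243 0.86 [ 361. -579.   51.]
top tub_mid 119 188 0.7 [559. 545. 121.]
top napkins_mid 398 198 0.98 [ 538. -539.   50.]
side warmer 213 180 0.79 [450. 138. 117.]
side pan_cover 214 180 0.74 [452. 133. 119.]
side cover_push 196 175 0.96 [412. 199. 117.]
side bread_box 305 239 0.84 [ 593. -208.   45.]
side lid_hinge 303 241 0.86 [ 584. -210.   42.]
side lid_push 325 198 0.86 [ 590. -278.  228.]
side bread_lid 328 200 0.87 [ 583. -297.  235.]
side jar_mid 284 194 0.81 [664.  18.  61.]
side mug_mid 163 160 0.87 [370. 468.  71.]
side salt_mid 233 262 0.89 [ 356. -204.   54.]
side bowls_mid 318 364 0.96 [ 373. -556.   50.]
side tub_mid 198 141 0.75 [539. 502. 107.]
side napkins_mid 374 335 0.93 [ 523. -560.   50.]
{'clock': 1.4, 'joints': array([ 1.23338178e+00,  2.99873633e-01,  1.52100493e+00, -9.60505218e-06,
        1.32068088e+00, -6.66298916e-02]), 'qd': array([-0.00131338, -0.00073329,  0.00102637,  0.00084475, -0.00053338,
        0.00172229]), 'effort': array([-3.71575006e-04, -5.31657457e+01, -3.52916336e+01,  7.08333892e-02,
        2.13086087e-02,  4.93757142e-06]), 'eef_pos': array([147.13520591, 529.94401631, 302.65796442]), 'eef_rot': array([3.14156013e+00, 1.14972993e-05, 2.87081038e+00]), 'wrist_force': array([-0.09079518, -0.83110318,  0.66428457]), 'moment': array([ 0.04968982, -0.04902572,  0.05761447]), 'finger_gap': 93.81415181381337}
```

View pics/top0.png

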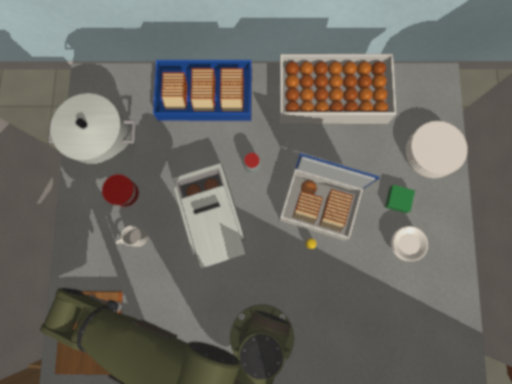

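View pics/side0.png

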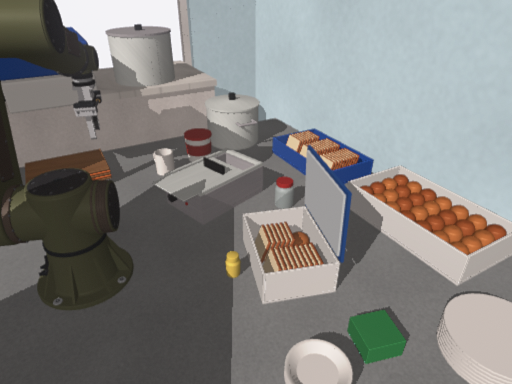

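```bash
python3 - <<'E'
import numpy as np,cv2
for n in("top","side"):
    X=np.load(n+"0.npy").reshape(-1,3); C=cv2.imread(f"pics/{n}0.png"); H=cv2.cvtColor(C,cv2.COLOR_BGR2HSV).reshape(-1,3).astype(int)
    x,y,z=np.nan_to_num(X,nan=-999).T
    w=(x>200)&(x<750)&(y>20)&(y<380)
    def rect(m,l):
        p=X[m][:,:2].astype(np.float32)
        if len(p)>4:
            r=cv2.minAreaRect(p); print(n,l,len(p),[np.round(a,1) for a in r], p.mean(0).round(1),np.median(X[m],0).round(1), "z",X[m][:,2].min().round(),X[m][:,2].max().round())
    rect(w&(z>126)&(z<165),"bar")
    rect(w&(z>100)&(z<128),"warmer top")
    b=(x>300)&(x<760)&(y<-60)&(y>-450)
    blue=b&(H[:,0]>95)&(H[:,0]<130)&(H[:,1]>90)&(H[:,2]>50)
    rect(blue,"blue")
    rect(b&(z>85)&(z<103)&~blue,"box rim")
    L=b&(z>130); rect(L,"lid all")
    p=X[L]; c=p.mean(0); _,s,vt=np.linalg.svd(p-c,full_matrices=False); print(n,"lid plane",c.round(),vt[2].round(3),vt[0].round(2),s.round())
E
```

```text
top bar 198 [array([483.9, 206.6]), array([296.8, 194.7]), np.float64(17.9)] [496.8 215.1] [483.  214.7 140.7] z 126.0 158.0
top warmer top 4119 [array([483.3, 132.4]), array([367.5, 338. ]), np.float64(18.1)] [440.5 188.3] [431.5 185.8 116. ] z 100.0 128.0
top blue 138 [array([ 647. , -270.5]), array([267.8, 104.3]), np.float64(73.0)] [ 605.4 -246.5] [ 605.8 -242.2  306.6] z 4.0 312.0
top box rim 782 [array([ 506.8, -229.4]), array([270. , 199.6]), np.float64(73.1)] [ 501.6 -245.5] [ 500.3 -263.2   90.2] z 85.0 103.0
top lid all 1270 [array([ 597.3, -257.1]), array([273.6,  16.1]), np.float64(73.0)] [ 595.5 -255.4] [ 595.2 -255.9  256.8] z 130.0 312.0
top lid plane [ 596. -255.  245.] [-0.956  0.292  0.004] [-0.29 -0.96  0.02] [2777. 1989.  116.]
side bar 189 [array([508.1, 209.6]), array([255.4, 190.7]), np.float64(18.9)] [502.7 208.4] [484.4 205.2 138.2] z 126.0 153.0
side warmer top 2800 [array([484.6, 134.8]), array([366.6, 345.2]), np.float64(18.0)] [453.3 179.2] [437.  170.4 116.9] z 100.0 128.0
side blue 575 [array([ 612.7, -268.8]), array([246. , 143.8]), np.float64(49.6)] [ 580.  -334.6] [ 569.2 -379.8  290.1] z -1.0 309.0
side box rim 1760 [array([ 511.4, -226. ]), array([276.6, 201.7]), np.float64(73.1)] [ 506.5 -250.8] [ 507.1 -277.2   92.2] z 85.0 103.0
side lid all 2924 [array([ 600.6, -253.6]), array([277.4,  21. ]), np.float64(74.5)] [ 589.4 -282.8] [ 585.3 -292.9  234.1] z 130.0 309.0
side lid plane [ 589. -283.  230.] [-0.961  0.276 -0.015] [-0.27 -0.96 -0.05] [4311. 2924.  176.]
```

Top view: warmer around (210,215) with its bar at (205,207), and the bread box at (322,200) with its lid upright along (300–378, 157–180). Side view: bar at (214,166), lid standing vertical at (325,200), and the salt pot at (233,263) in front of the box. Next I'll get the bar and the warmer axis more precisely.

```bash
python3 - <<'E'
import numpy as np,cv2
for n in("top","side"):
    X=np.load(n+"0.npy").reshape(-1,3); C=cv2.imread(f"pics/{n}0.png"); V=C.max(2).ravel()
    x,y,z=np.nan_to_num(X,nan=-999).T
    w=(x>250)&(x<700)&(y>90)&(y<360)
    for l,m in(("bar",w&(z>128)&(z<153)&(V<70)&(np.hypot(x-480,y-210)<75)),("rails",w&(z>118.5)&(z<124.5)&(V>70)),("housing",w&(z>60)&(z<125))):
        p=X[m][:,:2].astype(np.float32); 
        if len(p)<5: print(n,l,len(p)); continue
        r=cv2.minAreaRect(p); print(n,l,len(p),[np.round(a,1) for a in r],cv2.boxPoints(r).round().tolist(),"mean",X[m].mean(0).round(1))
E
```

```text
top bar 57 [array([481.7, 206. ]), array([12.3, 84.5]), np.float64(18.1)] [[463.0, 244.0], [489.0, 164.0], [501.0, 168.0], [474.0, 248.0]] mean [480.8 208.4 147.5]
top rails 866 [array([457.3, 197.9]), array([357.4, 196. ]), np.float64(17.9)] [[257.0, 236.0], [317.0, 50.0], [657.0, 160.0], [597.0, 346.0]] mean [455.8 200.6 120.7]
top housing 4347 [array([457.1, 197. ]), array([357.9, 199. ]), np.float64(18.1)] [[256.0, 236.0], [318.0, 47.0], [658.0, 158.0], [596.0, 347.0]] mean [455.9 200.  110.8]
side bar 129 [array([480.2, 205.9]), array([15.2, 98.3]), np.float64(24.6)] [[453.0, 247.0], [494.0, 158.0], [508.0, 164.0], [467.0, 254.0]] mean [481.2 200.8 140.2]
side rails 522 [array([461.4, 202.6]), array([356.6, 201.8]), np.float64(18.0)] [[261.0, 244.0], [323.0, 52.0], [662.0, 162.0], [600.0, 354.0]] mean [478.6 207.4 121. ]
side housing 3160 [array([460.6, 200.5]), array([361.5, 205.4]), np.float64(18.0)] [[257.0, 242.0], [320.0, 47.0], [664.0, 159.0], [601.0, 354.0]] mean [468.7 185.1 108.4]
```

Request:
drive_tool:
  rows:
    - {"offset": [0,0,-25],"spin": 0,"jaw": 0}
    - {"offset": [0,0,-25],"spin": 0,"jaw": 0}
  force: 10

```text
clock: 1.6
eef_pos: [147.1, 529.8, 352.9]
eef_rot: [-3.14, -0.0, 2.871]
wrist_force: [-0.5, -0.1, -0.3]
finger_gap: 81.6
```

Request:
drive_tool:
  rows:
    - {"offset": [-30,-21,0],"spin": 0,"jaw": 0}
    - {"offset": [-30,-21,0],"spin": 0,"jaw": 0}
    - {"offset": [-30,-21,0],"spin": 0,"jaw": 0}
    - {"offset": [-30,-21,0],"spin": 0,"jaw": 0}
    - {"offset": [-30,-21,0],"spin": 0,"jaw": 0}
    - {"offset": [-30,-21,0],"spin": 0,"jaw": 0}
    - {"offset": [-30,-21,0],"spin": 0,"jaw": 0}
    - {"offset": [-30,-21,0],"spin": 0,"jaw": 0}
    - {"offset": [-30,-21,0],"spin": 0,"jaw": 0}
    - {"offset": [-30,-21,0],"spin": 0,"jaw": 0}
    - {"offset": [-30,-21,0],"spin": 0,"jaw": 0}
    - {"offset": [-30,-24,0],"spin": 0,"jaw": 0}
    - {"offset": [0,0,0],"spin": -7,"jaw": 0}
    - {"offset": [0,0,0],"spin": -7,"jaw": 0}
    - {"offset": [0,0,0],"spin": -7,"jaw": 0}
    - {"offset": [0,0,0],"spin": -7,"jaw": 0}
    - {"offset": [0,0,0],"spin": -5.5,"jaw": 0}
    - {"offset": [0,0,0],"spin": 0,"jaw": 0}

```text
clock: 3.4
eef_pos: [425.8, 187.9, 352.7]
eef_rot: [-3.142, 0.0, -2.826]
wrist_force: [0.6, 2.0, -0.2]
finger_gap: 0.3
```

Request:
drive_tool:
  rows:
    - {"offset": [0,0,30],"spin": 0,"jaw": 0}
    - {"offset": [0,0,30],"spin": 0,"jaw": 0}
    - {"offset": [0,0,30],"spin": 0,"jaw": 0}
    - {"offset": [0,0,20],"spin": 0,"jaw": 0}
    - {"offset": [0,0,15],"spin": 0,"jaw": 0}
    - {"offset": [0,0,0],"spin": 0,"jaw": 0}

```text
clock: 4.0
eef_pos: [425.2, 187.7, 226.1]
eef_rot: [-3.141, -0.003, -2.83]
wrist_force: [0.5, -0.5, 0.3]
finger_gap: 0.3
```

```bash
python3 - <<'E'
from h import *
c=cam("side"); cv2.imwrite("pics/side1.png",cv2.resize(c["color"][100:260,110:320],None,fx=3,fy=3)); print(manip.read_state()["eef_pos"])
E
```

```text
[425.66568589 187.92209124 227.38418993]
```

View pics/side1.png

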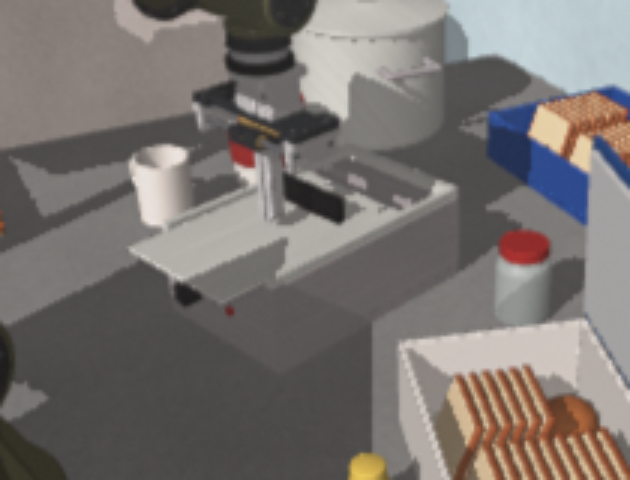

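The crop shows the closed fingertips just in front of the bar (near (270,205), bar at (310,195)), on its robot side. Pushing slowly.

Request:
drive_tool:
  rows:
    - {"offset": [-10,0,0],"spin": 0,"jaw": 0}
    - {"offset": [-10,0,0],"spin": 0,"jaw": 0}
    - {"offset": [-8,0,0],"spin": 0,"jaw": 0}
    - {"offset": [-8,0,0],"spin": 0,"jaw": 0}
    - {"offset": [-8,0,0],"spin": 0,"jaw": 0}
    - {"offset": [-8,0,0],"spin": 0,"jaw": 0}
    - {"offset": [-8,0,0],"spin": 0,"jaw": 0}
    - {"offset": [-8,0,0],"spin": 0,"jaw": 0}
    - {"offset": [-8,0,0],"spin": 0,"jaw": 0}
    - {"offset": [-8,0,0],"spin": 0,"jaw": 0}
    - {"offset": [-8,0,0],"spin": 0,"jaw": 0}
    - {"offset": [-8,0,0],"spin": 0,"jaw": 0}
    - {"offset": [0,0,0],"spin": 0,"jaw": 0}

```text
clock: 5.35
eef_pos: [521.8, 219.0, 227.5]
eef_rot: [-3.141, 0.001, -2.828]
wrist_force: [-0.3, -0.6, -0.6]
finger_gap: 0.4
```

Request:
drive_tool:
  rows:
    - {"offset": [-4,0,0],"spin": 0,"jaw": 0}
    - {"offset": [-4,0,0],"spin": 0,"jaw": 0}
    - {"offset": [-4,0,0],"spin": 0,"jaw": 0}

```text
clock: 5.65
eef_pos: [532.4, 222.5, 227.5]
eef_rot: [-3.141, -0.001, -2.828]
wrist_force: [-2.8, -1.1, -1.6]
finger_gap: 0.5
```

Request:
drive_tool:
  rows:
    - {"offset": [-3,0,0],"spin": 0,"jaw": 0}
    - {"offset": [-3,0,0],"spin": 0,"jaw": 0}

```text
clock: 5.85
eef_pos: [536.9, 223.9, 227.4]
eef_rot: [-3.141, -0.006, -2.828]
wrist_force: [-34.1, -12.8, 16.8]
finger_gap: 0.8
```

Request:
drive_tool:
  rows:
    - {"offset": [-2,0,0],"spin": 0,"jaw": 0}
    - {"offset": [-2,0,0],"spin": 0,"jaw": 0}

```text
clock: 6.05
eef_pos: [538.0, 224.4, 227.4]
eef_rot: [-3.141, -0.016, -2.827]
wrist_force: [-61.6, -23.6, 33.5]
finger_gap: -0.0
```

The force rose from 3 N to about 65 N at the predicted position, so the cover is at the stop. Backing off in steps and checking.

Request:
drive_tool:
  rows:
    - {"offset": [3,0,0],"spin": 0,"jaw": 0}
    - {"offset": [0,0,0],"spin": 0,"jaw": 0}
    - {"offset": [0,0,0],"spin": 0,"jaw": 0}
    - {"offset": [10,0,0],"spin": 0,"jaw": 0}
    - {"offset": [20,0,0],"spin": 0,"jaw": 0}
    - {"offset": [0,0,-30],"spin": 0,"jaw": 0}
    - {"offset": [0,0,-30],"spin": 0,"jaw": 0}
    - {"offset": [0,0,-30],"spin": 0,"jaw": 0}
    - {"offset": [0,0,-30],"spin": 0,"jaw": 0}
    - {"offset": [0,0,-10],"spin": 0,"jaw": 0}
    - {"offset": [0,0,0],"spin": 7,"jaw": 0}
    - {"offset": [0,0,0],"spin": 7,"jaw": 0}
    - {"offset": [0,0,0],"spin": 7,"jaw": 0}
    - {"offset": [0,0,0],"spin": 7,"jaw": 0}
    - {"offset": [0,0,0],"spin": 6.9,"jaw": 0}
    - {"offset": [0,0,0],"spin": 0,"jaw": 0}

```text
clock: 7.65
eef_pos: [510.6, 215.5, 356.9]
eef_rot: [-3.141, -0.0, 2.844]
wrist_force: [0.1, 0.2, -0.4]
finger_gap: 0.5
```

```bash
python3 - <<'E'
from h import *
X=[]
for n in("side","top"):
    c=cam(n); X=c["xyz"].reshape(-1,3); V=c["color"].max(2).ravel(); x,y,z=np.nan_to_num(X,nan=-999).T
    m=(z>128)&(z<153)&(V<70)&(np.hypot(x-545,y-226)<90); print(n,m.sum(),X[m].mean(0).round(1) if m.any() else "")
    if n=="side": cv2.imwrite("pics/side2.png",cv2.resize(c["color"][100:340,110:400],None,fx=2.5,fy=2.5))
    else: 
        m=(x>560)&(x<690)&(y<-60)&(y>-450)&(z>280)&(z<320); print(m.sum(),cv2.minAreaRect(X[m][:,:2].astype(np.float32)))
        m=(x>640)&(y<-100)&(y>-450)&(x<800)&(z>20); print("behind", X[m].min(0),X[m].max(0)) if m.any() else 0
print(manip.read_state())
E
```

```text
side 113 [548.8 222.8 140.1]
top 0 
481 ((597.5927734375, -256.068359375), (271.2935791015625, 15.921595573425293), 73.16732025146484)
behind [ 640.04399785 -136.06048617  105.63754459] [ 644.08987531 -127.69911319  307.23785715]
{'clock': 7.75, 'joints': array([ 3.33179372e-01,  2.73727437e-01,  1.42819730e+00, -1.97919442e-05,
        1.44004840e+00, -9.45904647e-01]), 'qd': array([ 0.00042125, -0.00306822, -0.00188867,  0.00128016,  0.00162892,
       -0.0049418 ]), 'effort': array([ 2.39081237e-04, -5.27964485e+01, -3.64518929e+01,  3.20557714e-02,
        5.14421740e-02,  3.77229899e-01]), 'eef_pos': array([510.53982856, 215.41446299, 357.11122012]), 'eef_rot': array([-3.14135415e+00, -2.97104894e-04,  2.84988289e+00]), 'wrist_force': array([-0.70366648,  0.63009001,  0.5398135 ]), 'moment': array([ 0.00173104, -0.0158258 , -0.02257813]), 'finger_gap': 0.14174672862602014}
```

View pics/side2.png

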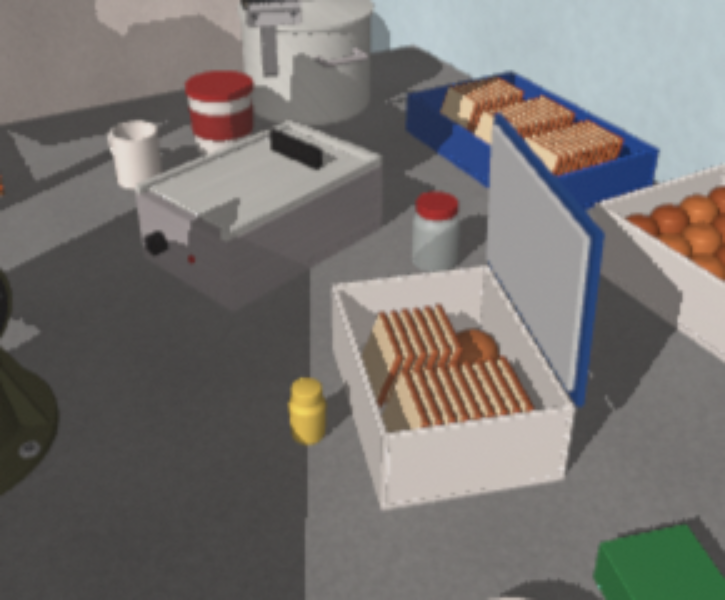

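Crop: the cover is fully shut with its plate inside the housing and its bar at (297,148), and bystanders look undisturbed. The lid is still upright at (545,250). Next, going round to its far side with the tips at z≈260.

Request:
drive_tool:
  rows:
    - {"offset": [-27,-23,0],"spin": 0,"jaw": 0}
    - {"offset": [-27,-23,0],"spin": 0,"jaw": 0}
    - {"offset": [-27,-23,0],"spin": 0,"jaw": 0}
    - {"offset": [-27,-23,0],"spin": 0,"jaw": 0}
    - {"offset": [-27,-23,0],"spin": 0,"jaw": 0}
    - {"offset": [-27,-23,0],"spin": 0,"jaw": 0}
    - {"offset": [-27,-23,0],"spin": 0,"jaw": 0}
    - {"offset": [-27,-23,0],"spin": 0,"jaw": 0}
    - {"offset": [-27,-23,0],"spin": 0,"jaw": 0}
    - {"offset": [-27,-23,0],"spin": 0,"jaw": 0}
    - {"offset": [0,0,0],"spin": 0,"jaw": 0}
    - {"offset": [0,0,0],"spin": 0,"jaw": 0}

```text
clock: 8.95
eef_pos: [702.0, -83.6, 356.6]
eef_rot: [3.142, -0.001, 2.848]
wrist_force: [0.2, 0.3, 0.5]
finger_gap: 0.2
```

Request:
drive_tool:
  rows:
    - {"offset": [0,-25,0],"spin": 0,"jaw": 0}
    - {"offset": [0,-25,0],"spin": 0,"jaw": 0}
    - {"offset": [0,-25,0],"spin": 0,"jaw": 0}
    - {"offset": [0,-25,0],"spin": 0,"jaw": 0}
    - {"offset": [0,-25,0],"spin": 0,"jaw": 0}
    - {"offset": [0,-25,0],"spin": 0,"jaw": 0}
    - {"offset": [0,-25,0],"spin": 0,"jaw": 0}
    - {"offset": [0,-20,0],"spin": 0,"jaw": 0}
    - {"offset": [0,0,0],"spin": 0,"jaw": 0}

```text
clock: 9.85
eef_pos: [644.4, -271.1, 357.8]
eef_rot: [-3.141, 0.0, 2.846]
wrist_force: [-0.1, 0.9, 0.1]
finger_gap: 0.2
```

```bash
python3 - <<'E'
from h import *
a=[cam(n)["color"] for n in("side","top")]
cv2.imwrite("pics/3.png",np.hstack([cv2.resize(a[0][120:320,180:400],(396,360)),cv2.resize(a[1][130:260,250:393],(396,360))])); print(manip.read_state()["eef_pos"])
E
```

```text
[ 645.22333806 -269.02627314  357.75461576]
```

View pics/3.png

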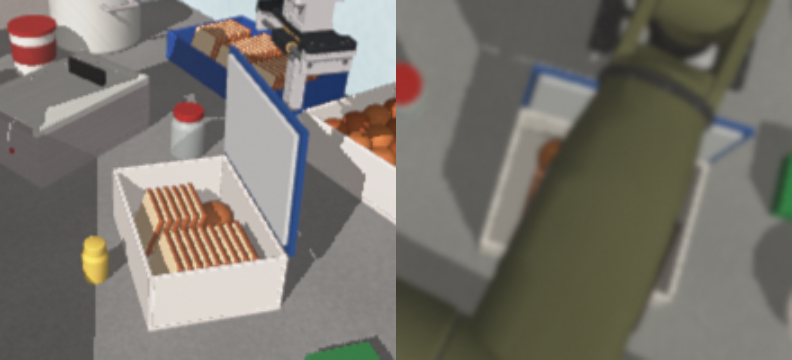

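Fingertips (side crop (295,90)) are behind the lid's far face, roughly mid-width. Starting the arc gently.

Request:
drive_tool:
  rows:
    - {"offset": [9,0,0],"spin": 0,"jaw": 0}
    - {"offset": [9,0,0],"spin": 0,"jaw": 0}
    - {"offset": [9,0,0],"spin": 0,"jaw": 0}
    - {"offset": [10.3,0,0.2],"spin": 0,"jaw": 0}
    - {"offset": [10.3,0,0.6],"spin": 0,"jaw": 0}
    - {"offset": [10.3,0,1],"spin": 0,"jaw": 0}
    - {"offset": [10.3,0,1.5],"spin": 0,"jaw": 0}
    - {"offset": [9.7,0,2.5],"spin": 0,"jaw": 0}
    - {"offset": [9.7,0,3],"spin": 0,"jaw": 0}
    - {"offset": [9.7,0,4],"spin": 0,"jaw": 0}
    - {"offset": [9.7,0,4.5],"spin": 0,"jaw": 0}

```text
clock: 11.05
eef_pos: [543.1, -237.1, 340.6]
eef_rot: [3.142, 0.002, 2.849]
wrist_force: [2.5, -1.0, -0.4]
finger_gap: 0.7
```

```bash
python3 - <<'E'
from h import *
c=cam("side"); a=c["color"]; X=c["xyz"].reshape(-1,3); H=cv2.cvtColor(a,cv2.COLOR_BGR2HSV).reshape(-1,3)
x,y,z=np.nan_to_num(X,nan=-999).T
cv2.imwrite("pics/4.png",cv2.resize(a[120:320,180:400],None,fx=2.5,fy=2.5)); s=manip.read_state();print(s["eef_pos"],s["wrist_force"])
E
```

```text
[ 542.08324583 -236.85805282  339.96210119] [-0.72024946  0.3332875  -0.60631354]
```

View pics/4.png

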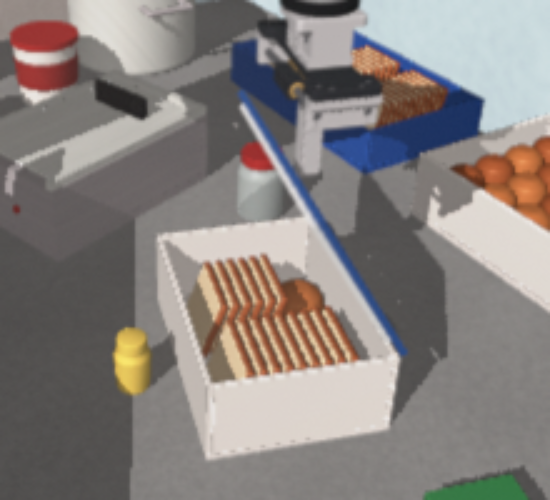

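The lid is following (now about 60°), with the fingertip on its outer face near (308,165). Continuing the arc.

Request:
drive_tool:
  rows:
    - {"offset": [8.8,0,5],"spin": 0,"jaw": 0}
    - {"offset": [8.6,0,5.6],"spin": 0,"jaw": 0}
    - {"offset": [8.4,0,6.2],"spin": 0,"jaw": 0}
    - {"offset": [8.2,0,6.8],"spin": 0,"jaw": 0}
    - {"offset": [7.2,0,7.3],"spin": 0,"jaw": 0}
    - {"offset": [6.9,0,7.7],"spin": 0,"jaw": 0}
    - {"offset": [6.5,0,8.1],"spin": 0,"jaw": 0}
    - {"offset": [6.2,0,8.4],"spin": 0,"jaw": 0}
    - {"offset": [5,0,9],"spin": 0,"jaw": 0}
    - {"offset": [4.6,0,9.3],"spin": 0,"jaw": 0}
    - {"offset": [4.2,0,9.5],"spin": 0,"jaw": 0}
    - {"offset": [3.8,0,9.7],"spin": 0,"jaw": 0}
    - {"offset": [3,0,10],"spin": 0,"jaw": 0}
    - {"offset": [2,0,10],"spin": 0,"jaw": 0}
    - {"offset": [1.5,0,8],"spin": 0,"jaw": 0}

```text
clock: 12.6
eef_pos: [461.3, -213.9, 218.8]
eef_rot: [-3.142, -0.0, 2.846]
wrist_force: [1.3, 0.1, 1.6]
finger_gap: 0.4
```

Request:
drive_tool:
  rows:
    - {"offset": [0,0,5],"spin": 0,"jaw": 0}
    - {"offset": [0,0,4],"spin": 0,"jaw": 0}

```text
clock: 12.8
eef_pos: [461.4, -213.9, 210.2]
eef_rot: [3.142, -0.001, 2.846]
wrist_force: [-0.3, -0.4, 1.7]
finger_gap: 0.3
```

Request:
drive_tool:
  rows:
    - {"offset": [0,0,2],"spin": 0,"jaw": 0}
    - {"offset": [0,0,0],"spin": 0,"jaw": 0}

```text
clock: 13.0
eef_pos: [461.6, -213.9, 208.7]
eef_rot: [-3.142, -0.0, 2.846]
wrist_force: [-0.5, -0.1, -0.7]
finger_gap: 0.6
```

Request:
drive_tool:
  rows:
    - {"offset": [0,0,2],"spin": 0,"jaw": 0}
    - {"offset": [0,0,0],"spin": 0,"jaw": 0}

```text
clock: 13.2
eef_pos: [461.7, -214.0, 208.3]
eef_rot: [-3.141, 0.001, 2.846]
wrist_force: [-6.9, 3.0, 19.5]
finger_gap: 0.3
```

Request:
drive_tool:
  rows:
    - {"offset": [0,0,1],"spin": 0,"jaw": 0}
    - {"offset": [0,0,0],"spin": 0,"jaw": 0}

```text
clock: 13.4
eef_pos: [461.7, -214.0, 208.1]
eef_rot: [-3.141, 0.002, 2.847]
wrist_force: [-11.8, 4.9, 28.1]
finger_gap: 0.9
```

Firm contact at tip height 111 mm, which matches the closed lid. Now lifting off and checking.

Request:
drive_tool:
  rows:
    - {"offset": [0,0,0],"spin": 0,"jaw": 0}
    - {"offset": [0,0,-5],"spin": 0,"jaw": 0}
    - {"offset": [0,0,-20],"spin": 0,"jaw": 0}
    - {"offset": [0,0,-30],"spin": 0,"jaw": 0}
    - {"offset": [0,0,-30],"spin": 0,"jaw": 0}
    - {"offset": [0,0,-30],"spin": 0,"jaw": 0}
    - {"offset": [0,0,-30],"spin": 0,"jaw": 0}
    - {"offset": [0,0,0],"spin": 0,"jaw": 0}
    - {"offset": [0,0,0],"spin": 0,"jaw": 0}

```text
clock: 14.3
eef_pos: [461.5, -213.9, 350.7]
eef_rot: [-3.141, 0.001, 2.846]
wrist_force: [1.2, -0.6, -0.4]
finger_gap: 0.4
```

```bash
python3 - <<'E'
from h import *
for n in("side","top"):
    c=cam(n); a=c["color"]; X=c["xyz"].reshape(-1,3); H=cv2.cvtColor(a,cv2.COLOR_BGR2HSV).reshape(-1,3); x,y,z=np.nan_to_num(X,nan=-999).T
    m=(x>370)&(x<650)&(y>-400)&(y<-80)&(H[:,0]>95)&(H[:,0]<130)&(H[:,1]>90)&(z>95)&(z<160)
    p=X[m]; b=np.linalg.lstsq(np.c_[p[:,:2]-[509,-228],np.ones(len(p))],p[:,2],rcond=None)[0]
    print(n,"lid",len(p),"tilt",-b[:2]@[.957,-.29],"z",np.median(p[:,2]))
    V=a.max(2).ravel(); m=(z>128)&(z<153)&(V<70)&(np.hypot(x-545,y-226)<90); print("bar",X[m].mean(0).round(1) if m.any() else None)
    for k in["jar_mid","mug_mid","salt_mid","bowls_mid","tub_mid","napkins_mid"]:
        for q in finder.find_in(n,k)[:1]:
            u,v=map(int,q["uv"]); print(k,u,v,round(q["p"],2))
    if n=="side": cv2.imwrite("pics/5.png",a)
s=manip.read_state();print(s["eef_pos"],s["wrist_force"])
E
```

```text
side lid 4681 tilt -0.00033984090886002364 z 111.67521540291698
bar [548.7 223.  140.1]
jar_mid 285 193 0.88
mug_mid 165 158 0.73
salt_mid 233 263 0.7
bowls_mid 315 364 0.68
tub_mid 197 144 0.6
napkins_mid 374 336 0.88
top lid 1252 tilt 0.0001534669646704186 z 110.90342434591903
bar [547.  229.2 147.3]
jar_mid 408 242 0.61
mug_mid 130 237 0.95
bowls_mid 406 242 0.66
tub_mid 119 188 0.92
napkins_mid 399 198 0.76
[ 461.51600875 -213.91292791  350.72290712] [-0.7844945   0.63032739  0.51977552]
```

View pics/5.png

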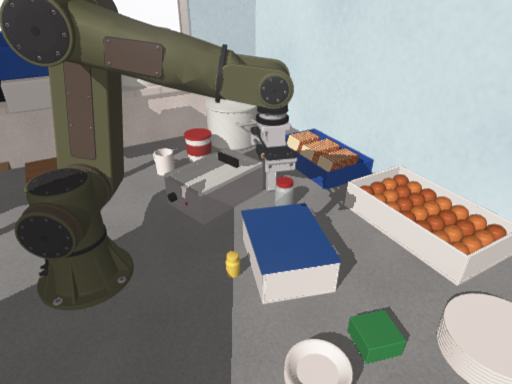

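The picture shows the lid flat and closed at (288,240), the cover shut (bar at (229,160)), the bystanders in place and the arm clear of everything. Handing in.

```bash
python3 -c "
from cell import manip
print(manip.sign_off())"
```

```text
the job is handed in; nothing more can be done
None
```

I pushed the warmer's cover shut, then swung the bread box lid closed, and handed the job in at about 14.5 s of the 61 s allowed. Only the closed fingertips touched the bar and the lid, and nothing was gripped.

- **Cover:** The bar moved about 71 mm, against roughly 73 mm estimated beforehand. The force then jumped from 3 N to over 60 N (about 74 N in all) at the expected stop. The last check found the bar still there.
- **Lid:** I brought it down slowly, at about 0.65 rad/s, until the tips met firm contact at 111 mm. Afterwards both cameras measured it level, with a tilt under 0.001 rad and its top at about 111 mm.
- **Bystanders:** In the side view all six were within a few pixels of where they started.
- **Checks that disagreed:**
  - In the last top view the finder placed the jar on the bowls, a low-confidence mistake while the arm covered the jar. It did not report the salt pot in that view. The side view shows both in place.
  - The top-view bar centre came out 2–5 mm short of the computed shut position. That is within the measurement error, and the stop force is the stronger evidence.

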